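# Shut the sample box and index its slide to the next hole

### The job

On the indexing slide, first push the white sample box's open door shut until it seats on its ball catch. Then pull the lock plunger's black knob up, slide the carriage by exactly one hole to the robot's left (towards the end stop block), and let the pin go fully down into that hole. Finish while still gripping the knob with the pin fully home; do not let go, and leave the loose things lying around where they are.

Things in the scene. Friction and masses are not known exactly. Their poses are not given: they have to be found in the camera images.
- rail: Fixed aluminium index rail on the bench, 110 wide (its x) x 500 long (its y, from -200 to +300) x 34 high, with a ladder bar of square holes along its middle line, 50 mm apart and 11 mm wide along y. Origin at the underside on the bench, z up; its +y axis points to the robot's left, along the slide towards the dark end stop block (the last 18 mm of the rail, top at 70 mm).
- carriage (a joint): Slide of the carriage along the rail's +y (m). 0 = pin in the start hole, 0.050 = pin in the next hole towards the end stop; range -0.05 to 0.10. About 2.5 N of friction; the pin locks it with up to 1.5 mm of play either way.
- box_center (a point): Middle of the white sample box on the carriage, 101 mm above the bench; axes parallel to the rail's. The carriage is a dark plate 100 x 250 x 10 (top 46 mm above the bench); the box on it is 100 deep x 150 wide, roof at 160 mm; a dark catch housing stands out 27 mm at its left front corner, top at 89 mm. The lock knob's axis is 145 mm from it along the rail's +y.
- door (a joint): Door of the sample box (rad): 0 = shut and seated, grows as it opens towards the robot; starts half open. It turns about a vertical hinge at its right edge (rail -y end), stays where it is left, and takes about 6 N at the push point to pass the sprung ball catch (met at about 0.09 rad; past about 0.04 rad the catch pulls it shut).
- door_hinge (a point): Point on the door's vertical hinge axis at the door's mid height (99 mm above the bench), at the inner face. Axes turn with the door: y from hinge to free edge, -x out of the outer face; parallel to the rail's when shut. Door: white panel 148 wide (y 0 to 148), 100 high (49 to 149 mm above the bench), 10 thick (outer face at x = -10 mm).
- door_push (a point): Point on the door's outer face (no handle stands out), 85 mm from the hinge axis, 124 mm above the bench; same axes as door_hinge. Push here along the point's +x.
- lock_knob: Black upright cylindrical knob of the lock plunger, diameter 28, height 34; origin at its middle, 114 mm above the bench when the pin is home (97 to 131 mm). Grasp it from above in any direction; clear all round (box wall 70 mm away), a 26 mm wide barrel below it up to 76 mm. It moves with the carriage and, along z, with the plunger.
- plunger (a joint): Lift of the lock plunger (m): 0 = pin fully home in a hole, stop at 0.022. A spring pushes it down with 4 N (home) to 8 N (lifted). The 8 mm round-ended pin reaches 14 mm down into the hole when home; above 0.015 it is free of the holes. Let down between holes it rests on the ladder bar at about 0.014.
- start_hole (a point): Mouth of the hole in which the pin starts, on the rail's top, 34 mm above the bench; axes of the rail.
- next_hole (a point): Mouth of the hole into which the pin must go, 50 mm from start_hole along the rail's +y, 34 mm above the bench; axes of the rail.
- screwdriver: Loose screwdriver, 170 long, lying on the bench in front of the rail; leave alone.
- wrench: Loose wrench, 140 long, lying on the bench in front of the rail; leave alone.
- parts_tray: Loose grey open tray 90 x 120 x 25 behind the rail; leave alone.
- cleaner: Loose white bottle, diameter 48, height 85, behind the rail; leave alone.
- jar: Loose jar, diameter 56, height 70, behind the rail; leave alone.
- blue_case: Loose blue case 70 x 110 x 35 behind the rail; leave alone.
- cup: Loose white mug, diameter 68, height 80, on the left of the bench; leave alone.

How it is judged:
On the way, in this order (a step that is already met when the one before it is completed fails the run):
1. the door is shut on its catch while the carriage is still locked in the start hole (value of joint door below 0.03 rad and value of joint carriage between -0.01 and 0.01 m and value of joint plunger below 0.004 m), for 0.2 s.
2. the plunger is pulled up by its knob, clear of the start hole, with the door shut (value of joint door below 0.03 rad and contact force between the fingers and lock_knob above 5 N and value of joint plunger above 0.012 m and value of joint carriage between -0.015 and 0.015 m), for 0.05 s.
At the end, for the whole second after the job is handed in: The door is shut (under 0.03 rad), the carriage stands at the next hole (joint 0.050 within 5 mm), the pin is fully home (plunger under 2.5 mm), and the fingers still hold the knob (contact over 5 N), all at rest (value of joint door below 0.03 rad and contact force between the fingers and lock_knob above 5 N and value of joint carriage between 0.045 and 0.055 m and value of joint plunger below 0.0025 m and linear speed of lock_knob below 0.02 m/s); the arm keeps its last pose, push and grip.
It fails at once if a loose thing on the bench is disturbed (moved over 30 mm) (distance of any of screwdriver, wrench, parts_tray, cleaner, jar, blue_case, cup from where it was at the start of the episode above 0.03 m).
It also fails if it takes over 48 s, if anything falls off the work surface, if the arm or the gripper's body presses on something with over 40 N, if the wrist force passes 120 N, or if a joint passes its speed limit or range.

### The arm

A 6-joint arm with a two-finger parallel gripper is mounted at the origin on the work surface. World frame = base frame: x ahead of the robot, y to its left, z up, the work surface at z = 0. Lengths are in m, angles in rad, forces in N, time in s.
With the tool pointing down it reaches from about 0.2 to 0.875 m from the base axis. Payload 3.4 kg.
Tool frame: the origin (TCP) lies at the very end of the fingers, on their centre line; the grasp point (between the pads) lies 19 mm behind it; z points along the fingers, y is the line along which they close (so a half turn about z gives the same grasp; the last joint's range is limited). The gripper opens to 94 mm and grips with 3 to 60 N. Pads are 16 mm wide; open, the fingers measure 119 mm over their backs; the gripper's body (75 mm by 177 mm) begins 78 mm behind the grasp point.
Start: joints at [1.016, 0.276, 1.505, -0, 1.361, -0.121], TCP at [0.242, 0.522, 0.205] pointing down, gripper open.
Joint ranges: [-2.89, 2.89], [-0.75, 2.08], [0.22, 2.7], [-1.18, 4.32], [0.11, 2.71], [-2.7, 2.7]. Speed limits (rad/s): [2.57, 2.57, 3.14, 3.14, 3.14, 3.14].

### API

Orientations are given as a 3x3 rotation matrix whose columns are the frame's x, y, z axes.
In Python, from station import robot gives the robot as it stands. The module is installed in compiled form; this text tells all that it offers.
- The arm moves only by the tool play_rows, never from a script. Its argument "targets" is a list of rows, each a list of 3 entries, a list of its own where there are three numbers: the shift along the world's x, y, z in mm, then the turn, a rotation vector about the world's x, y, z in degrees, then the opening, from -1 (shut) to 1 (fully open). In form: [[[x, y, z], [ax, ay, az], jaw], ...]. A call has 1 to 12 rows; each row is the pose to reach, as a shift and turn from the pose commanded when the call began; what a row does not reach only later rows make up. A row lasts 1/8 s, in which the tool goes at most 62.5 mm and 10.7 degrees, less where a joint would pass 70% of its speed; a pose out of reach is approached as far as the arm can. A call with a gripper value outside its range is refused whole. The fingers move at their own pace and stop on an object; "newtons" is the grip in N (left out, the last holds). Time passes only in rows, so rows that repeat a pose let the fingers close. It gives the time, the measured TCP pose, the force, the opening and the grip force at its end, in the units of the state.
- robot.read_state(): the state, without advancing time (a new reading comes with each control period).
- robot.grab_frame(name): name is "side" or "top" or "wrist"; returns a dict with "color" (480x640x3 uint8, red, green, blue), "camera_matrix" (3x3 intrinsics, pixels), "D" ([k1, k2, p1, p2, k3] as OpenCV has them; the pictures are not rectified), "origin" and "attitude" of the camera in the world; the wrist camera has in their place "hand_eye" (4x4, takes a point from camera to tool coordinates, whose origin is the TCP and whose axes are the flange's). Camera axes: x right, y down, z forward; pixel columns grow to the right and rows downward; lengths in m; the calibration is good to about 2 mm. A picture is of the moment at which its call begins: read the wrist's pose just before it. There is no depth.
- robot.close_job(): hands the job in; it is judged then, once.
Trained networks look in a picture, given as the dict that the camera call returned (one of the last four; its "shot" number tells which), for a name from the list of things; names that differ only in an ending like _2 or _b are one class to them, and where a whole thing is asked for, a point or a joint stands for the part that bears it (a point fixed in the world has none). Each returns a list of dicts, best first, with "conf" (0 to 1); they miss things now and then, are a little off and sometimes report something else, mostly with a low value. They report only what shows in the picture. A call takes as long as a camera call.
- robot.find_in(picture, thing): "xyz" ([x, y, z] in m, in the coordinates of the camera as it stood for that picture, good to about 4 mm: the middle of the surface that is visible of it).
- robot.mark_of(picture, thing): "xyz" ([x, y, z] in m, in the coordinates of the camera as it stood for that picture, good to about 4 mm: a listed point, or the origin of a listed thing).
The state is a dict: "time_s": time; "joints": joint angles; "qd": joint speeds; "tau": joint torques, N m; "tcp_pos": TCP position; "ee_rot": TCP orientation; "ft_force": force on the tool from outside, world axes, zero at the start; "ft_torque": the same for the moment, N m; "width": finger opening in m; "gripper_force": force on a finger pad.
Only numpy, scipy, OpenCV 4.12 (cv2) and the standard library are available. Lean on these libraries where they do the work, as an engineer would, in place of code of your own. Each camera call takes 0.05 s, during which the arm holds its last target. There are 200 camera calls.

## Working session

There is one attempt and no reset: what is moved stays moved. The work goes in short steps, Python scripts to look and compute and a tool call to move; the robot and the scene stay as the last step left them, time stands still between calls to the robot, and variables do not carry over. Pictures are saved under pics/ and viewed, at most 10 in all, crops included, and the job is handed in when it is done.

Besides the shell and the picture viewer there is one more tool, called after "Emit:" as name(argument=value, ...), one argument or row to a line, values as JSON. play_rows: Moves the arm, as the interface text tells. Its arguments: {"type":"object","properties":{"targets":{"type":"array","items":{"type":"array"}},"newtons":{"type":"number"}},"required":["targets"]}

```bash
mkdir -p pics; cat > h.py <<'E'
import numpy as np, cv2
from station import robot
def shot(n,save=None):
    st=robot.read_state(); p=robot.grab_frame(n)
    if n=="wrist":
        T=np.eye(4);T[:3,:3]=st["ee_rot"];T[:3,3]=st["tcp_pos"];T=T@np.array(p["hand_eye"])
        R,t=T[:3,:3],T[:3,3]
    else:
        R=np.array(p["attitude"]);t=np.array(p["origin"]).ravel()
        if R.shape!=(3,3): print("att",R)
    if save: cv2.imwrite(f"pics/{save}.png",cv2.cvtColor(p["color"],cv2.COLOR_RGB2BGR))
    return p,R,t
def marks(s,names,f="mark_of"):
    p,R,t=s
    for n in names:
        r=getattr(robot,f)(p,n)
        print(n,[(np.round((R@np.array(d["xyz"])+t)*1000).tolist(),round(d["conf"],2)) for d in r[:2]])
E
python3 - <<'E'
from h import *
st=robot.read_state();print(st["time_s"],np.round(st["ee_rot"],3).tolist(),st["width"])
for n in("top","side"):
    s=shot(n,n+"0");print(n,s[2]);marks(s,["lock_knob","door_push","door_hinge","box_center","start_hole","next_hole","screwdriver","wrench","cup"])
print(robot.read_state()["time_s"])
E
```

```text
0.0 [[-0.907, 0.42, -0.001], [0.42, 0.907, -0.001], [0.0, -0.002, -1.0]] 0.09396397764345009
top [0.47537001 0.09251563 1.1655603 ]
lock_knob [([589.0, 64.0, 114.0], 0.56)]
door_push [([472.0, -127.0, 123.0], 0.8), ([595.0, 61.0, 35.0], 0.28)]
door_hinge [([555.0, -160.0, 98.0], 0.73)]
box_center []
start_hole [([595.0, 61.0, 35.0], 0.74)]
next_hole [([594.0, 113.0, 30.0], 0.97), ([485.0, 72.0, -3.0], 0.46)]
screwdriver [([486.0, 73.0, -2.0], 0.88)]
wrench [([489.0, -153.0, 1.0], 0.87), ([768.0, 66.0, 4.0], 0.67)]
cup [([389.0, 417.0, 2.0], 0.75)]
side [ 0.29980507 -0.59982128  0.8915516 ]
lock_knob [([595.0, 59.0, 115.0], 0.75)]
door_push [([483.0, -127.0, 122.0], 0.63), ([600.0, -80.0, 1.0], 0.59)]
door_hinge [([556.0, -157.0, 96.0], 0.82), ([769.0, 63.0, 3.0], 0.69)]
box_center [([603.0, -84.0, 103.0], 0.59)]
start_hole [([599.0, 60.0, 35.0], 0.65)]
next_hole [([595.0, 117.0, 39.0], 0.75)]
screwdriver [([483.0, 71.0, 2.0], 0.81)]
wrench [([492.0, -157.0, -1.0], 0.78), ([780.0, -154.0, 3.0], 0.3)]
cup [([386.0, 424.0, -0.0], 0.74), ([494.0, -159.0, -3.0], 0.65)]
1.0
```

View images.

View pics/top0.png

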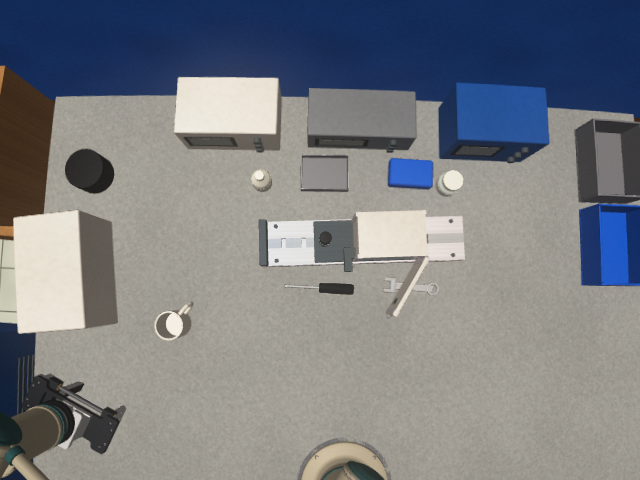

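View pics/side0.png

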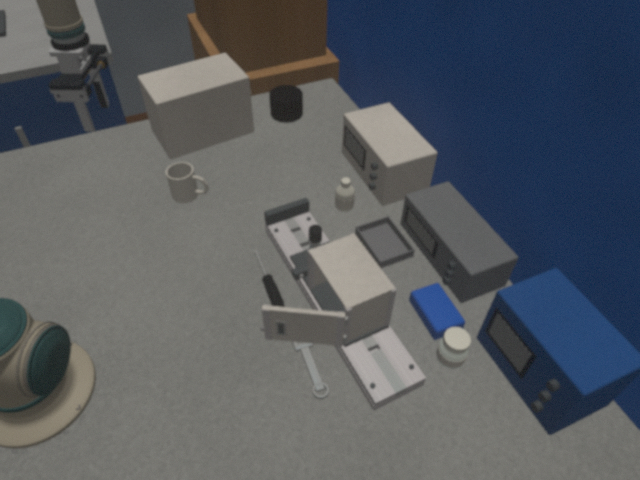

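Emit:
play_rows(
  targets=[
    [[50,-170,0],[0,0,8],-1],
    [[100,-350,0],[0,0,16],-1],
    [[150,-520,0],[0,0,26],-1],
    [[198,-692,0],[0,0,26],-1],
    [[198,-692,0],[0,0,26],-1],
    [[198,-692,0],[0,0,26],-1],
    [[198,-692,0],[0,0,26],-1],
    [[198,-692,0],[0,0,26],-1],
    [[198,-692,0],[0,0,26],-1],
    [[198,-692,0],[0,0,26],-1],
    [[198,-692,0],[0,0,26],-1],
    [[198,-692,0],[0,0,26],-1],
  ],
)

```text
time_s: 2.5
tcp_pos: [0.4403, -0.1734, 0.2056]
ee_rot: [[-1.0, -0.017, 0.001], [-0.017, 1.0, -0.001], [-0.001, -0.001, -1.0]]
ft_force: [0.6, 0.2, 0.6]
width: 0.0008
gripper_force: 0.0
```

```bash
python3 - <<'E'
import numpy as np
H=np.array([555.5,-158.5]);psi=np.radians(1.7)
for th in [75,60,50,40,30,20,12,6,3,0,-2]:
    f=np.radians(th)+psi; t=abs(np.radians(th))
    ey=np.array([-np.sin(f),np.cos(f)]);ex=np.array([np.cos(f),np.sin(f)])
    r=8*np.cos(t)+12.5*np.sin(t)
    print(th,np.round(H+85*ey-(10+r)*ex,0))
E
```

```text
75 [ 467. -162.]
60 [ 469. -140.]
50 [ 473. -125.]
40 [ 481. -111.]
30 [491. -98.]
20 [504. -88.]
12 [516. -81.]
6 [525. -77.]
3 [530. -75.]
0 [535. -74.]
-2 [538. -73.]
```

Emit:
play_rows(
  targets=[
    [[20,-4,-50],[0,0,0],-1],
    [[22,-2,-90],[0,0,0],-1],
    [[25,15,-90],[0,0,0],-1],
    [[29,30,-90],[0,0,0],-1],
    [[33,45,-90],[0,0,0],-1],
    [[41,59,-90],[0,0,0],-1],
    [[51,72,-90],[0,0,0],-1],
    [[64,82,-90],[0,0,0],-1],
    [[72,87,-90],[0,0,0],-1],
  ],
)

```text
time_s: 3.62
tcp_pos: [0.5128, -0.0825, 0.1155]
ee_rot: [[-1.0, -0.021, 0.0], [-0.021, 1.0, 0.0], [-0.0, 0.0, -1.0]]
ft_force: [-0.7, -0.2, 0.4]
width: 0.0003
gripper_force: 0.3
```

```bash
python3 - <<'E'
from h import *
s=shot("top","top1");marks(s,["door_push","door_hinge","lock_knob"])
im=cv2.imread("pics/top1.png");cv2.imwrite("pics/top1c.png",cv2.resize(im[180:340,240:480],None,fx=3,fy=3))
E
```

```text
door_push [([520.0, -80.0, 124.0], 0.41)]
door_hinge []
lock_knob [([589.0, 68.0, 116.0], 0.42)]
```

View pics/top1c.png

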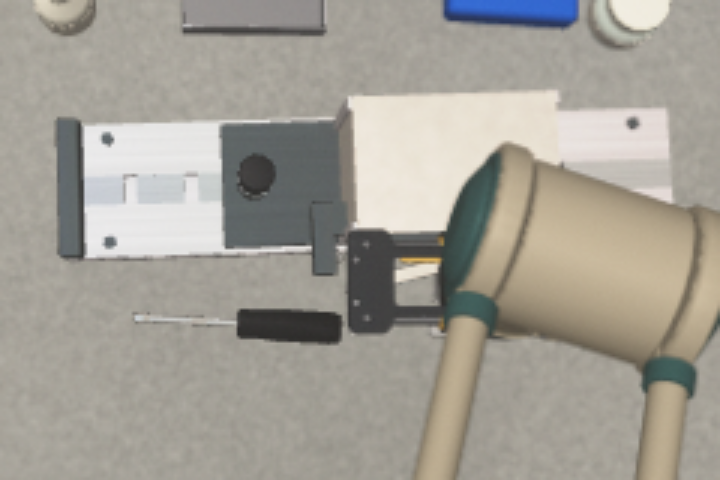

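The crop shows the door still a little open, with its white edge at about (415,270) and the gripper behind it. The knob is clear at (257,173). I'll push on to the catch.

Emit:
play_rows(
  targets=[
    [[6,3,0],[0,0,0],-1],
    [[12,6,0],[0,0,0],-1],
    [[16,8,0],[0,0,0],-1],
    [[20,9,0],[0,0,0],-1],
    [[23,9,0],[0,0,0],-1],
  ],
)

```text
time_s: 4.45
tcp_pos: [0.5311, -0.0743, 0.1153]
ee_rot: [[-1.0, -0.021, -0.008], [-0.021, 1.0, -0.0], [0.008, 0.0, -1.0]]
ft_force: [-12.0, -2.1, 8.8]
width: 0.0003
gripper_force: 5.8
```

Emit:
play_rows(
  targets=[
    [[0,0,0],[0,0,0],-1],
    [[2,0,0],[0,0,0],-1],
    [[2,0,0],[0,0,0],-1],
  ],
)

```text
time_s: 4.82
tcp_pos: [0.5311, -0.0743, 0.1153]
ee_rot: [[-1.0, -0.021, -0.012], [-0.021, 1.0, -0.0], [0.012, 0.0, -1.0]]
ft_force: [-11.6, -2.4, 8.7]
width: 0.0005
gripper_force: 6.2
```

```bash
python3 - <<'E'
from h import *
s=shot("side","side1");marks(s,["door_push","door_hinge","lock_knob"])
im=cv2.imread("pics/side1.png");cv2.imwrite("pics/side1c.png",cv2.resize(im[200:400,230:430],None,fx=3,fy=3))
E
```

```text
door_push [([545.0, -72.0, 121.0], 0.6)]
door_hinge [([557.0, -158.0, 96.0], 0.85)]
lock_knob []
```

View pics/side1c.png

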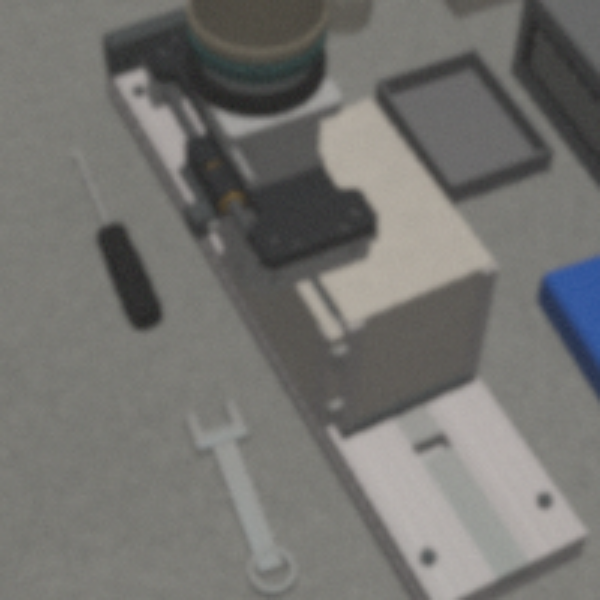

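The side crop shows the door lying flush with the box front, with its edge at about (320,310). I'll give it one firmer push to be sure it seats.

Emit:
play_rows(
  targets=[
    [[4,0,0],[0,0,0],-1],
    [[6,0,0],[0,0,0],-1],
    [[6,0,0],[0,0,0],-1],
  ],
)

```text
time_s: 5.4
tcp_pos: [0.5311, -0.0742, 0.1153]
ee_rot: [[-0.999, -0.022, -0.023], [-0.022, 1.0, -0.0], [0.023, 0.0, -1.0]]
ft_force: [-23.4, -3.6, 16.4]
width: 0.0005
gripper_force: 11.9
```

Emit:
play_rows(
  targets=[
    [[-15,0,0],[0,0,0],-1],
    [[-60,0,10],[0,0,0],-1],
    [[-60,0,70],[0,0,0],-1],
    [[-80,20,115],[0,0,0],1],
    [[-80,60,115],[0,0,0],1],
    [[-50,105,115],[0,0,0],1],
    [[0,130,115],[0,0,0],1],
    [[0,130,115],[0,0,0],1],
  ],
)

```text
time_s: 6.4
tcp_pos: [0.5464, 0.058, 0.2298]
ee_rot: [[-1.0, -0.023, 0.003], [-0.023, 1.0, 0.002], [-0.003, 0.002, -1.0]]
ft_force: [-1.3, -0.7, -0.2]
width: 0.0469
gripper_force: 0.0
```

```bash
python3 - <<'E'
from h import *
print(robot.read_state()["tcp_pos"])
s=shot("wrist","w2");marks(s,["lock_knob","next_hole","start_hole"])
s=shot("side","s2");marks(s,["lock_knob","next_hole","start_hole","door_push"])
a=cv2.imread("pics/w2.png");b=cv2.imread("pics/s2.png")
c=np.hstack([cv2.resize(a,(400,300)),cv2.resize(b[200:400,240:440],(400,400))[:300]]);cv2.imwrite("pics/ws2.png",c)
E
```

```text
[0.54638232 0.05802482 0.22984376]
lock_knob []
next_hole [([590.0, 110.0, 36.0], 0.85)]
start_hole [([592.0, 64.0, 36.0], 0.66)]
lock_knob [([596.0, 61.0, 113.0], 0.83)]
next_hole [([595.0, 114.0, 40.0], 0.84)]
start_hole [([598.0, 61.0, 32.0], 0.76)]
door_push [([547.0, -74.0, 121.0], 0.76)]
```

View pics/ws2.png

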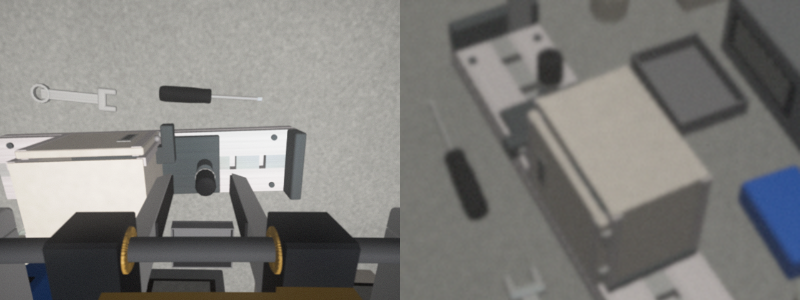

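The wrist view shows the door flush with the box and the knob between the fingers at about (205,183) in the half-size picture. The side view also shows the door shut evenly. I'll refine the knob position from the pixels.

```bash
python3 - <<'E'
from h import *
a=cv2.imread("pics/w2.png")
p,R,t=shot("wrist")
g=cv2.cvtColor(a,cv2.COLOR_BGR2GRAY)[240:330,280:380]
m=(g<45).astype(np.uint8)
n,l,s,c=cv2.connectedComponentsWithStats(m)
for i in range(1,n):
    if s[i,4]>60: print(s[i],c[i]+[280,240])
def hit(u,v,z):
    q=cv2.undistortPoints(np.array([[[u,v]]],float),np.array(p["camera_matrix"]),np.array(p["D"],float))[0,0]
    d=R@np.r_[q,1];return (t+d*(z-t[2])/d[2])*1000
for uv in [(328,294),(328,285),(328,300)]: print(uv,hit(*uv,.131).round(1))
print(t)
cv2.imwrite("pics/k.png",cv2.resize(a[230:340,270:390],None,fx=5,fy=5,interpolation=cv2.INTER_CUBIC))
E
```

```text
[ 34  33  19  23 118] [320.88983051 281.00847458]
(328, 294) [584.3  60.5 131. ]
(328, 285) [576.5  60.3 131. ]
(328, 300) [589.6  60.6 131. ]
[0.46344356 0.05384958 0.41057047]
```

View pics/k.png

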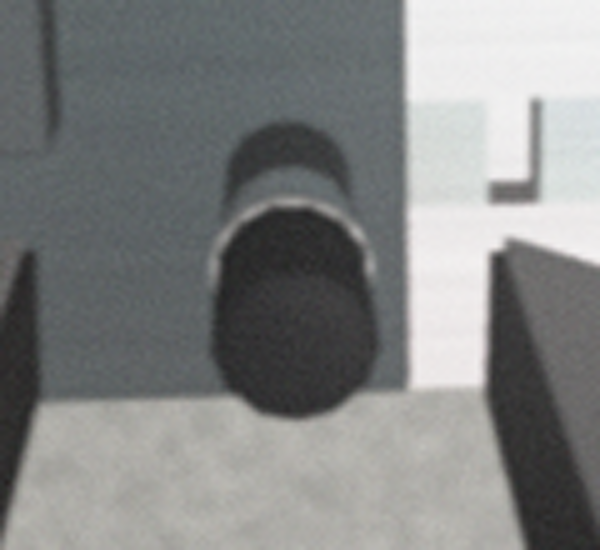

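The knob's top centre is at about (329,298) in the full picture, which puts it near x 590, y 61. I'll descend with the fingers partly open and grip.

Emit:
play_rows(
  targets=[
    [[25,3,0],[0,0,0],0.5],
    [[48,5,0],[0,0,0],0.5],
    [[48,5,-20],[0,0,0],0.5],
    [[48,5,-50],[0,0,0],0.5],
    [[48,5,-85],[0,0,0],0.5],
    [[48,5,-115],[0,0,0],0.5],
    [[48,5,-134],[0,0,0],0.5],
    [[48,5,-134],[0,0,0],0.5],
  ],
)

```text
time_s: 7.9
tcp_pos: [0.5894, 0.0606, 0.0951]
ee_rot: [[-1.0, -0.02, -0.003], [-0.02, 1.0, 0.0], [0.003, 0.0, -1.0]]
ft_force: [-0.3, -0.6, 0.2]
width: 0.0704
gripper_force: 0.0
```

```bash
python3 - <<'E'
from h import *
s=shot("side","s3");marks(s,["lock_knob"])
a=cv2.imread("pics/s3.png");p,R,t=shot("wrist","w3");b=cv2.imread("pics/w3.png")
cv2.imwrite("pics/ws3.png",np.hstack([cv2.resize(b,(400,300)),cv2.resize(a[180:330,240:440],(400,300))]))
E
```

```text
lock_knob [([597.0, 60.0, 112.0], 0.51)]
```

View pics/ws3.png

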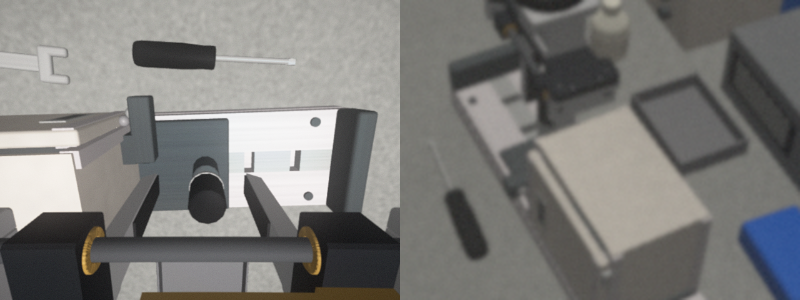

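The wrist view shows the knob centred between the fingers, its top at about (208,204) in the half-size picture. I'll check its depth along x.

```bash
python3 - <<'E'
from h import *
p,R,t=shot("wrist")
for u,v in [(333,326),(333,330),(336,322)]:
    q=cv2.undistortPoints(np.array([[[u,v]]],float),np.array(p["camera_matrix"]),np.array(p["D"],float))[0,0]
    d=R@np.r_[q,1];print((t+d*(.131-t[2])/d[2])*1000)
E
```

```text
[590.85174785  65.19447001 131.        ]
[592.78301248  65.24499178 131.        ]
[588.9064578   66.44730235 131.        ]
```

Emit:
play_rows(
  newtons=45,
  targets=[
    [[1,3,0],[0,0,0],0.5],
    [[1,3,0],[0,0,0],-1],
    [[1,3,0],[0,0,0],-1],
    [[1,3,0],[0,0,0],-1],
    [[1,3,0],[0,0,0],-1],
    [[1,3,0],[0,0,0],-1],
    [[1,3,0],[0,0,0],-1],
    [[1,3,0],[0,0,0],-1],
  ],
)

```text
time_s: 9.1
tcp_pos: [0.5917, 0.064, 0.0965]
ee_rot: [[-1.0, -0.02, -0.0], [-0.02, 1.0, 0.001], [-0.0, 0.001, -1.0]]
ft_force: [-0.5, 1.8, 0.3]
width: 0.0272
gripper_force: 45.0
```

Emit:
play_rows(
  targets=[
    [[0,0,6],[0,0,0],-1],
    [[0,0,12],[0,0,0],-1],
    [[0,0,18],[0,0,0],-1],
    [[0,0,19],[0,0,0],-1],
    [[0,0,19],[0,0,0],-1],
    [[0,0,19],[0,0,0],-1],
  ],
)

```text
time_s: 9.85
tcp_pos: [0.5916, 0.0639, 0.1152]
ee_rot: [[-1.0, -0.02, -0.0], [-0.02, 1.0, 0.0], [0.0, 0.0, -1.0]]
ft_force: [2.1, 3.0, -9.1]
width: 0.027
gripper_force: 45.0
```

Emit:
play_rows(
  targets=[
    [[0,6,0],[0,0,0],-1],
    [[0,14,0],[0,0,0],-1],
    [[-1,23,0],[0,0,0],-1],
    [[-1,32,0],[0,0,0],-1],
    [[-1,41,0],[0,0,0],-1],
    [[-1,47,0],[0,0,0],-1],
    [[-1,50,0],[0,0,0],-1],
    [[-1,50,0],[0,0,0],-1],
    [[-1,50,0],[0,0,0],-1],
  ],
)

```text
time_s: 10.98
tcp_pos: [0.5891, 0.1145, 0.115]
ee_rot: [[-1.0, -0.02, -0.003], [-0.02, 1.0, 0.002], [0.003, 0.002, -1.0]]
ft_force: [-6.6, 0.4, -9.2]
width: 0.0274
gripper_force: 45.0
```

Emit:
play_rows(
  targets=[
    [[-1.5,0,-5],[0,0,0],-1],
    [[-1.5,0,-10],[0,0,0],-1],
    [[-1.5,0,-15],[0,0,0],-1],
    [[-1.5,0,-19],[0,0,0],-1],
    [[-1.5,0,-20],[0,0,0],-1],
    [[-1.5,0,-20],[0,0,0],-1],
  ],
)

```text
time_s: 11.72
tcp_pos: [0.5891, 0.1143, 0.0965]
ee_rot: [[-1.0, -0.02, 0.0], [-0.02, 1.0, 0.001], [-0.0, 0.001, -1.0]]
ft_force: [-5.8, 2.1, -1.2]
width: 0.027
gripper_force: 45.0
```

Emit:
play_rows(
  targets=[
    [[0,0,-2],[0,0,0],-1],
    [[0,0,-2],[0,0,0],-1],
    [[0,0,-2],[0,0,0],-1],
  ],
)

```text
time_s: 12.1
tcp_pos: [0.5892, 0.1143, 0.0964]
ee_rot: [[-1.0, -0.02, 0.001], [-0.02, 1.0, 0.001], [-0.001, 0.001, -1.0]]
ft_force: [-8.7, 1.7, 8.2]
width: 0.0276
gripper_force: 45.0
```

```bash
python3 - <<'E'
from h import *
s=shot("side","s4");marks(s,["lock_knob","door_push"])
a=cv2.imread("pics/s4.png");shot("wrist","w4");b=cv2.imread("pics/w4.png")
cv2.imwrite("pics/ws4.png",np.hstack([cv2.resize(b,(400,300)),cv2.resize(a[180:330,240:440],(400,300))]))
st=robot.read_state();print(st["tcp_pos"],st["ft_force"])
E
```

```text
lock_knob [([590.0, 111.0, 113.0], 0.38)]
door_push [([545.0, -21.0, 122.0], 0.92), ([747.0, -246.0, -2.0], 0.49)]
[0.58918512 0.11429334 0.09635544] [-8.35834739  2.236721    7.96860986]
```

View pics/ws4.png

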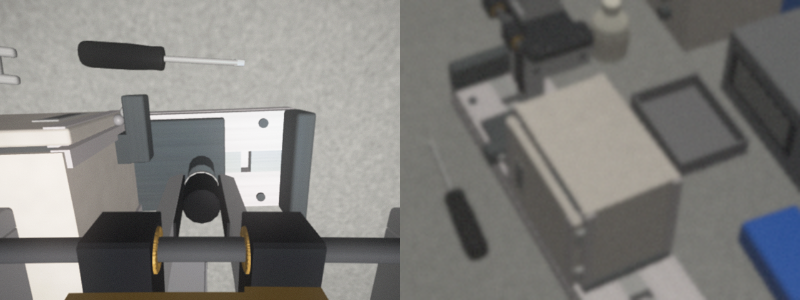

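The pin stops hard at z = 96.4 mm, the same height as in the start hole. The carriage has moved 50 mm, the pictures show the door shut, and the knob is gripped at 45 N.

```bash
python3 -c "
from station import robot
print(robot.close_job())"
```

```text
the job is handed in; nothing more can be done
None
```

I handed the job in at about 12 s: the door is shut, the carriage is one hole (50 mm) to the left with the pin fully home, and the knob is still gripped at 45 N; the hand-in returned no verdict.

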